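# Turn an inlay panel pearl side up over a board's edge

## Robot

A 6-joint arm with a two-finger parallel gripper is mounted at the origin on the work surface. World frame = base frame: x ahead of the robot, y to its left, z up, the work surface at z = 0. Lengths are in mm, angles in rad, forces in N, time in s.
With the tool pointing down it reaches from about 400 to 925 mm from the base axis. Payload 12.5 kg.
Tool frame: the origin (TCP) lies midway between the tips of the shut fingers; the grasp point (between the pads) lies env.grasp_offset behind it (env.grasp_offset is the distance from the TCP to the grasp point, in mm); x points along the fingers, y is the direction in which the jaws open and shut, and the axes are right-handed (so a half turn about x gives the same grasp; the last joint's range is limited). The gripper opens to 95 mm and grips with 3 to 60 N. Pads are 20 mm wide; open, the fingers measure 119 mm over their backs; the gripper's body (75 mm by 180 mm) begins 59 mm behind the grasp point.
Start: joints at [-1.239, 0.491, 1.559, -0, 1.092, -0.106], TCP at [264.992, -566.062, 214.661] pointing down, gripper open.
Joint ranges: [-3.1, 3.1], [-0.84, 2.19], [0.05, 2.79], [-1.13, 4.28], [0.06, 2.93], [-2.69, 2.69]. Speed limits (rad/s): [2.22, 2.22, 2.79, 3.14, 3.14, 3.14].

## Interface

Orientations are given as [roll, pitch, yaw] about the fixed x, y, z axes, in that order (R = Rz(yaw) Ry(pitch) Rx(roll)).
In Python, from cell import env gives the robot as it stands.
- The arm moves only by the tool apply_moves, never from a script. Its arguments are lists of equal length, an entry for each row: "offset": the shift along the world's x, y, z in units of 25 mm (1.0 is 25 mm), a list of three; "yaw": the turn about the world's z in units of 6 degrees (1.0 is 6 degrees); "jaw": the closure, from -1 (fully open) to 1 (shut), so that 0 is half open. A call has 1 to 20 rows; each row is the pose to reach, as a shift and turn from the pose measured when the call began; what a row does not reach only later rows make up. A row lasts 1/8 s, in which the tool goes at most 62.5 mm and 10.7 degrees, less where a joint would pass 70% of its speed; a pose out of reach is approached as far as the arm can. A call with a gripper value outside its range is refused whole. The fingers move at their own pace and stop on an object; the grip force is fixed at half the most. Time passes only in rows, so rows that repeat a pose let the fingers close. It gives the time, the measured TCP pose, the force and the opening at its end, in the units of the state.
- env.state(): the state, without advancing time (a new reading comes with each control period).
- env.read_camera(name): name is "scene" or "top"; returns a dict with "frame" (480x640x3 uint8, red, green, blue), "fx", "fy", "cx", "cy" (pixels), "xyz" and "rotation" of the camera in the world. Camera axes: x right, y down, z forward; pixel columns grow to the right and rows downward; lengths in mm; the calibration is good to about 2 mm. A picture is of the moment at which its call begins. There is no depth.
- env.job_done(): hands the job in, once; it reports no verdict.
The state is a dict: "t": time; "joints": joint angles; "qvel": joint speeds; "tau": joint torques, N m; "eef_pos": TCP position; "tcp_rot": TCP orientation; "ft_force": force on the tool from outside, world axes, zero at the start; "moment": the same for the moment, N m; "opening": opening from 0.0 (shut) to 1.0 (fully open).
Only numpy, scipy, OpenCV 4.12 (cv2) and the standard library are available. Lean on these libraries where they do the work, as an engineer would, in place of code of your own. Each camera call takes 0.05 s, during which the arm holds its last target.

## Task

The small black lacquer panel lies on the bench with its pearl inlay face down and its wooden back up. Do not grip it or lift it off: push it with the fingertips across the bench against the front edge of the low green-topped board, go on until it tips up on edge there, and tip it over onto the board. Then push it on until it lies flat and wholly on the board, pearl side up, not overhanging any side. Leave the jar, the shell disc and the brooch where they are.

Things in the scene. Friction and masses are not known exactly. Their poses are not given: they have to be found in the camera images.
- panel: Rigid flat panel, 72 (own x) x 100 (own y) x 8 mm (own z), about 70 g, square sides; one face black lacquer with pearl inlay, the other bare reddish-brown wood with two pale strips. Origin: centre of the pearl face; z points through the panel to the wooden back (up at the start, down once turned over). Starts flat on the bench before the board, its +x side (100 mm long) facing the board, up to 20 degrees out of square, its -x side facing the robot.
- corner_a (a point): Corner of the panel at its own +x, +y, at half its thickness
- corner_b (a point): Corner of the panel at its own +x, -y, at half its thickness
- corner_c (a point): Corner of the panel at its own -x, -y, at half its thickness
- corner_d (a point): Corner of the panel at its own -x, +y, at half its thickness
- board: Low board, green top, dark wooden sides, fixed to the bench, 120 (own x) x 260 (own y) x 14 mm high. Origin: centre of its underside, at bench height. x points away from the robot within 20 degrees; the front edge is the face at own x = -60 mm. A panel pressed against it tips up when the fingers, pressing its near side towards the board, rise: friction drags that side up with them.
- glue_jar: Jar with a green lid, 48 mm wide, 75 mm high, standing on the bench to the left of the board (own +y). Origin at the centre of its underside. To be left alone.
- shell_blank: Cream shell disc, 56 mm wide, 14 mm thick, lying on the bench to the right and in front of the board. Origin at the centre of its underside. To be left alone.
- brooch: Small dark domed brooch, 36 mm wide, 14 mm high, lying on the bench to the right of the board (own -y). Origin at the centre of its underside. To be left alone.
There are look-alikes about, which are no part of the job. There is more than one size of the panel; the one meant has the size given above.

How it is judged:
By the outcome, as a careful person would: the job done as asked, in the order asked, and still so for the second after the job is handed in, with the robot touching nothing.
It also fails if it takes over 58 s, if anything falls off the work surface, if the arm or the gripper's body presses on something with over 40 N, if the wrist force passes 120 N, or if a joint passes its speed limit or range.

## Working session

There is one attempt and no reset: what is moved stays moved. The work goes in short steps, Python scripts to look and compute and a tool call to move; the robot and the scene stay as the last step left them, time stands still between calls to the robot, and variables do not carry over. Pictures are saved under pics/ and viewed, and the job is handed in when it is done.

Besides the shell and the picture viewer there is one more tool, called after "Emit:" as a command line: name --pt "numbers of a row" for each row, then --argument value for the rest. apply_moves: Moves the arm, as the interface text tells. Its arguments: {"type":"object","properties":{"offset":{"type":"array"},"yaw":{"type":"array"},"jaw":{"type":"array"}},"required":["offset","yaw","jaw"]}

```bash
mkdir -p pics; ls; cat > h.py <<'E'
from cell import env
import numpy as np, cv2
def snap(tag):
    out={}
    for n in ("scene","top"):
        c=env.read_camera(n); out[n]=c
        cv2.imwrite(f"pics/{tag}_{n}.png",cv2.cvtColor(c["frame"],cv2.COLOR_RGB2BGR))
    return out
def ray(c,uv,z):
    uv=np.atleast_2d(np.array(uv,float))
    d=np.c_[(uv[:,0]-c["cx"])/c["fx"],(uv[:,1]-c["cy"])/c["fy"],np.ones(len(uv))]@np.array(c["rotation"]).T
    o=np.array(c["xyz"]); 
    return o+d*((z-o[2])/d[:,2])[:,None]
E
python3 - <<'E'
from h import *
o=snap("a")
for n in o: print(n,{k:v for k,v in o[n].items() if k!="frame"})
s=env.state(); print(s, env.grasp_offset)
E
```

```text
pics
scene {'fx': 473.8453624938949, 'fy': 473.8453624938949, 'cx': 317.46963216669303, 'cy': 240.64184002651055, 'xyz': array([ 994.56194585, -253.72093439,  545.95068021]), 'rotation': array([-2.39635747, -0.01488476,  0.86345639])}
top {'fx': 513.971019023474, 'fy': 513.971019023474, 'cx': 316.06336374727425, 'cy': 238.48752559388927, 'xyz': array([484.16550673,  53.47453341, 775.60731812]), 'rotation': array([-2.94535747, -0.01216115, -1.57571189])}
{'t': 0.1, 'joints': array([-1.23862929e+00,  4.91454927e-01,  1.55939513e+00, -2.26033022e-05,
        1.09165730e+00, -1.05609375e-01]), 'qvel': array([ 0.00077536, -0.0002962 , -0.00105897, -0.00067495, -0.00238708,
        0.00067902]), 'tau': array([ 3.67861081e-03, -6.13621759e+01, -2.58603179e+01,  6.94332761e-02,
        4.70015884e-02, -3.83516101e-05]), 'eef_pos': array([ 264.89627822, -565.85789393,  214.14545028]), 'tcp_rot': array([-1.65449108,  1.56988141,  1.92488842]), 'ft_force': array([-0.59751506,  0.47926948,  0.28262072]), 'moment': array([ 0.00165527, -0.00700238, -0.02075197]), 'opening': 1.000260854949971} 18.8
```

View pics/a_top.png

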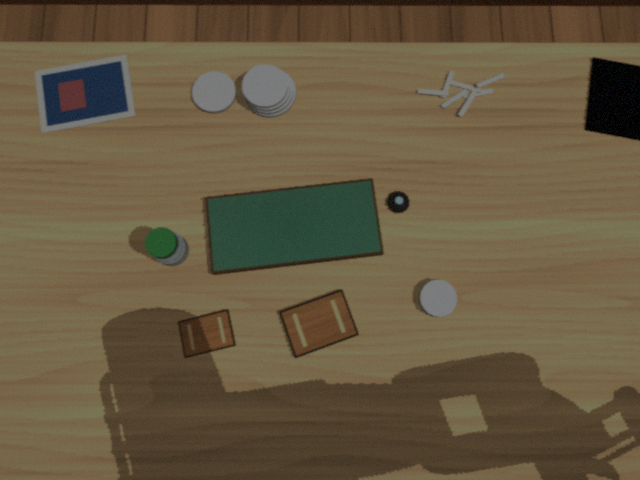

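View pics/a_scene.png

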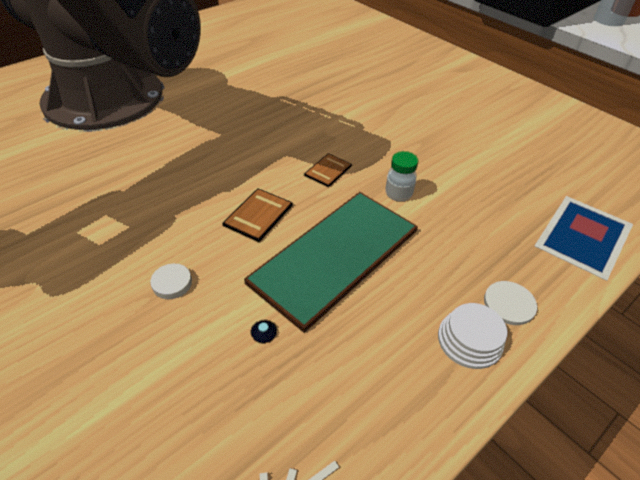

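The top view shows the panel at corners (343,291), (357,333), (296,355) and (281,310), with a smaller look-alike at (207,333). The board corners are (207,197), (373,180), (382,254) and (213,272). The brooch is at (398,202), the disc at (438,298) and the jar at about (165,245). The scene view agrees.

```bash
cat >> h.py <<'E'
from scipy.spatial.transform import Rotation as Ro
def fix(c):
    c=dict(c); r=np.array(c["rotation"])
    if r.ndim==1: c["rotation"]=Ro.from_euler("xyz",r).as_matrix()
    return c
def proj(c,P):
    P=np.atleast_2d(P); q=(P-np.array(c["xyz"]))@c["rotation"]
    return np.c_[q[:,0]/q[:,2]*c["fx"]+c["cx"],q[:,1]/q[:,2]*c["fy"]+c["cy"]]
def quad(mask):
    cs,_=cv2.findContours(mask,cv2.RETR_EXTERNAL,cv2.CHAIN_APPROX_NONE)
    k=max(cs,key=cv2.contourArea); h=cv2.convexHull(k)
    for e in np.linspace(.01,.1,30):
        a=cv2.approxPolyDP(h,e*cv2.arcLength(h,True),True)
        if len(a)<=4: break
    return a[:,0,:].astype(float),k
E
python3 - <<'E'
from h import *
im=cv2.imread("pics/a_top.png"); 
c=fix(env.read_camera("top")); s=fix(env.read_camera("scene"))
def show(n,q,z,cam=c):
    P=ray(cam,q,z); print(n,q.tolist()); print(P.round(1).tolist(),[round(float(np.linalg.norm(P[i]-P[(i+1)%len(P)])),1) for i in range(len(P))])
hsv=cv2.cvtColor(im,cv2.COLOR_BGR2HSV)
for p in [(318,315),(285,325),(290,225),(250,300),(208,225),(260,195)]: print(p,hsv[p[1],p[0]])
for cam,roi,nm in ((c,(190,150,220,140),"top"),(s,(230,180,200,160),"scene")):
    hh=cv2.cvtColor(cv2.imread(f"pics/a_{nm}.png"),cv2.COLOR_BGR2HSV)
    m=cv2.inRange(hh,(55,60,30),(95,255,255)); x,y,w,h=roi; mm=np.zeros_like(m); mm[y:y+h,x:x+w]=m[y:y+h,x:x+w]
    q,_=quad(mm); show("board "+nm,q,14,cam)
roi=((c,(270,280,100,85),"top"),(s,(215,180,85,65),"scene"))
for cam,(x,y,w,h),nm in roi:
    hh=cv2.cvtColor(cv2.imread(f"pics/a_{nm}.png"),cv2.COLOR_BGR2HSV)
    bg=cv2.inRange(hh,(0,0,0),(13,255,255))|cv2.inRange(hh[...,2],0,75)
    mm=np.zeros_like(bg); mm[y:y+h,x:x+w]=bg[y:y+h,x:x+w]
    mm=cv2.morphologyEx(mm,cv2.MORPH_CLOSE,np.ones((5,5)))
    if nm=="scene": mm=cv2.morphologyEx(mm,cv2.MORPH_OPEN,np.ones((3,3)))
    cv2.imwrite(f"pics/m_{nm}.png",mm[y:y+h,x:x+w])
    q,_=quad(mm); show("panel "+nm,q,8,cam)
show("disc",np.array([[438.,298]]),14); show("brooch",np.array([[398.,202]]),7); show("jar",np.array([[161,242.]]),75)
E
```

```text
(318, 315) [ 15 150 100]
(285, 325) [ 17 170  60]
(290, 225) [ 75 114  74]
(250, 300) [ 18 105 117]
(208, 225) [ 15 145  60]
(260, 195) [ 73 101  71]
board top [[370.0, 182.0], [378.0, 251.0], [214.0, 270.0], [209.0, 199.0]]
[[724.4, -40.4, 14.0], [616.1, -49.7, 14.0], [588.1, 195.7, 14.0], [697.6, 207.0, 14.0]] [108.7, 247.0, 110.1, 248.9]
board scene [[413.0, 225.0], [305.0, 323.0], [248.0, 278.0], [359.0, 194.0]]
[[697.6, 209.4, 14.0], [728.2, -37.2, 14.0], [618.4, -51.5, 14.0], [590.1, 194.5, 14.0]] [248.5, 110.7, 247.6, 108.6]
panel top [[340.0, 289.0], [357.0, 334.0], [295.0, 357.0], [278.0, 311.0]]
[[559.7, 8.0, 8.0], [493.4, -16.1, 8.0], [460.9, 74.9, 8.0], [527.5, 100.3, 8.0]] [70.5, 96.6, 71.2, 97.7]
panel scene [[291.0, 203.0], [259.0, 241.0], [223.0, 225.0], [257.0, 190.0]]
[[529.4, 96.5, 8.0], [565.4, 5.2, 8.0], [500.9, -18.4, 8.0], [466.8, 72.0, 8.0]] [98.1, 68.7, 96.6, 67.2]
disc [[438.0, 298.0]]
[[545.2, -136.7, 14.0]] [0.0]
brooch [[398.0, 202.0]]
[[694.3, -83.9, 7.0]] [0.0]
jar [[161.0, 242.0]]
[[619.0, 258.7, 75.0]] [0.0]
```

```bash
cat >> h.py <<'E'
BO=np.array([657.5,78.5]); BY=np.radians(6.5)
bx=np.array([np.cos(BY),np.sin(BY)]); by=np.array([-np.sin(BY),np.cos(BY)])
def w2b(p): d=np.asarray(p)[...,:2]-BO; return np.stack([d@bx,d@by],-1)
def b2w(x,y): return BO+x*bx+y*by
def st():
    s=env.state(); R=Ro.from_euler("xyz",s["tcp_rot"]).as_matrix(); j=R[:,1]
    a=np.degrees(np.arctan2(j[1],j[0])); a=(a)%180
    print("t",round(s["t"],2),"tcp",s["eef_pos"].round(1),"board",w2b(s["eef_pos"]).round(1),"jawdir",round(a,1),"toolx",R[:,0].round(3),"F",s["ft_force"].round(1),"open",round(s["opening"],2),"q",s["joints"].round(2))
    return s,a
E
python3 - <<'E'
from h import *
s,a=st()
t=b2w(-218,-21); print(t, (np.r_[t,60]-s["eef_pos"])/25, (96.5-a)/6)
E
```

```text
t 0.2 tcp [ 264.9 -565.9  214.3] board [-463.  -595.8] jawdir 115.1 toolx [-0.     0.001 -1.   ] F [-0.4  0.5  0.2] open 1.0 q [-1.24  0.49  1.56 -0.    1.09 -0.11]
[443.27860295  32.95669043] [ 7.13492354 23.9545728  -6.1713163 ] -3.0970793413343123
```

Emit:
apply_moves --pt "0.6 2 -1" --pt "1.2 4 -2" --pt "1.8 6 -3" --pt "2.4 8 -4" --pt "3 10 -4" --pt "3.6 12 -4" --pt "4.2 14 -4" --pt "4.8 16 -4" --pt "5.4 18 -4" --pt "6 20 -4" --pt "6.6 22 -4" --pt "7.1 24 -5" --pt "7.1 24 -6" --pt "7.1 24 -6" --pt "7.1 24 -6" --pt "7.1 24 -6" --yaw '[-0.3,-0.6,-0.9,-1.2,-1.5,-1.8,-2.1,-2.4,-2.7,-3.0,-3.1,-3.1,-3.1,-3.1,-3.1,-3.1]' --jaw '[0,0,0,0,0,0,0,0,0,0,0,0,0,0,0,0]'

```text
t: 2.2
eef_pos: [442.8, 33.5, 65.2]
tcp_rot: [-2.897, 1.569, 0.357]
ft_force: [-0.8, 0.5, -0.3]
opening: 0.499
```

```bash
python3 - <<'E'
from h import *
s,a=st(); snap("b")
t=b2w(-218,-21); print((np.r_[t,1]-s["eef_pos"])/25, (96.5-a)/6)
E
```

```text
t 2.2 tcp [442.8  33.5  65.2] board [-218.4  -20.4] jawdir 96.4 toolx [ 0.001  0.001 -1.   ] F [-0.8  0.5 -0.3] open 0.5 q [-0.07  0.49  2.14  0.    0.51  1.38]
[ 0.0186348  -0.02131613 -2.56637281] 0.01373421606115007
```

View pics/b_scene.png

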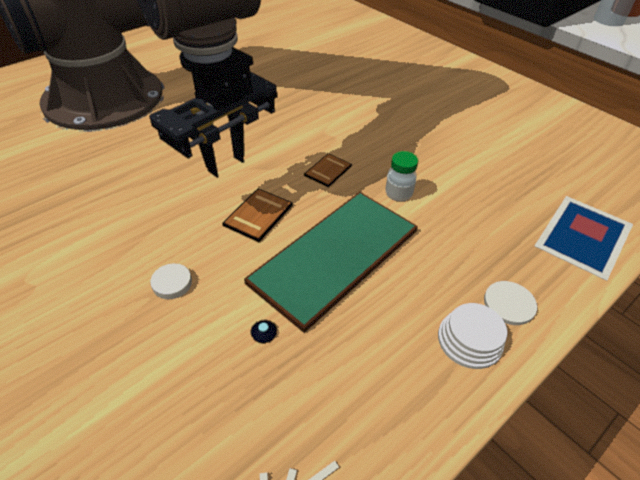

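Fingers are half open behind the panel, with no contact yet and everything else undisturbed. Next I lower the tips to the bench and push until just short of the board.

Emit:
apply_moves --pt "0 0 -1" --pt "0 0 -2" --pt "0 0 -2.4" --pt "0 0 -2.56" --pt "0.2 0.02 -2.56" --pt "0.4 0.05 -2.56" --pt "0.6 0.07 -2.56" --pt "0.8 0.09 -2.56" --pt "1.0 0.11 -2.56" --pt "1.2 0.14 -2.56" --pt "1.4 0.16 -2.56" --pt "1.6 0.18 -2.56" --pt "1.8 0.2 -2.56" --pt "2.0 0.23 -2.56" --pt "2.2 0.25 -2.56" --pt "2.4 0.27 -2.56" --pt "2.6 0.3 -2.56" --pt "2.7 0.31 -2.56" --pt "2.7 0.31 -2.56" --yaw '[0,0,0,0,0,0,0,0,0,0,0,0,0,0,0,0,0,0,0]' --jaw '[0,0,0,0,0,0,0,0,0,0,0,0,0,0,0,0,0,0,0]'

```text
t: 4.68
eef_pos: [510.4, 41.3, 1.0]
tcp_rot: [-2.899, 1.569, 0.355]
ft_force: [-0.1, -0.1, 0.2]
opening: 0.498
```

```bash
python3 - <<'E'
from h import *
s,a=st(); o=snap("c")
E
```

```text
t 4.67 tcp [510.4  41.3   1. ] board [-150.4  -20.3] jawdir 96.4 toolx [ 0.001  0.001 -1.   ] F [-0.1 -0.1  0.2] open 0.5 q [-0.05  0.66  2.01  0.    0.47  1.41]
```

View pics/c_scene.png

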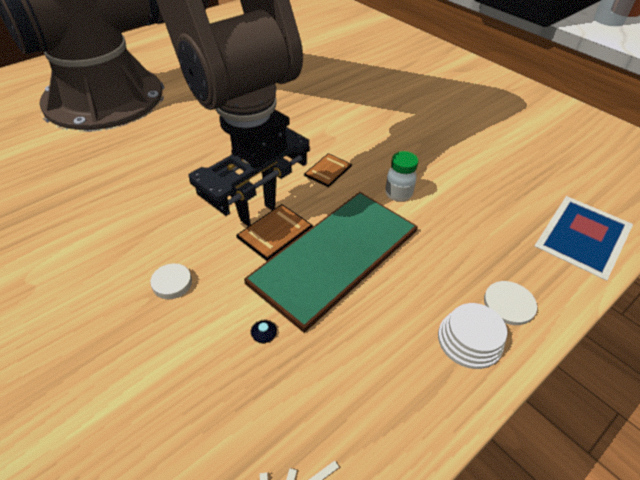

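View pics/c_top.png

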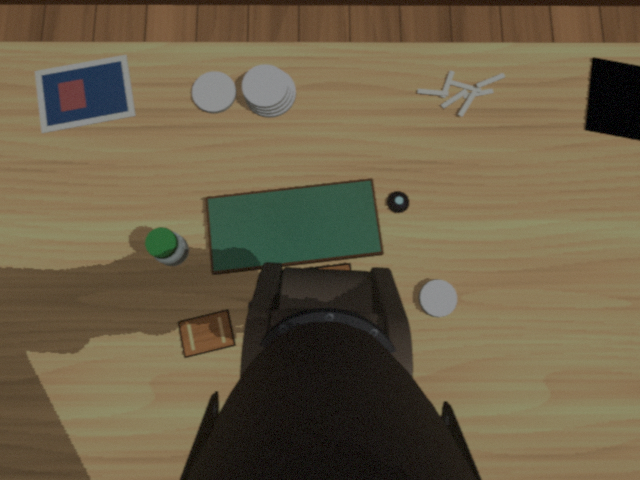

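The panel at scene (275,230) is square to the board and nearly touching it. Next I press forward until the force shows contact.

Emit:
apply_moves --pt "0.1 0.011 0" --pt "0.2 0.023 0" --pt "0.3 0.034 0" --pt "0.35 0.04 0" --pt "0.35 0.04 0" --yaw '[0,0,0,0,0]' --jaw '[0,0,0,0,0]'

```text
t: 5.4
eef_pos: [517.2, 42.2, 0.9]
tcp_rot: [-0.284, 1.568, 2.97]
ft_force: [-6.8, -3.5, 4.7]
opening: 0.5
```

Emit:
apply_moves --pt "0.1 0.011 0" --pt "0.2 0.023 0" --pt "0.22 0.025 0.1" --pt "0.22 0.025 0.2" --pt "0.22 0.025 0.3" --pt "0.22 0.025 0.4" --pt "0.22 0.025 0.5" --pt "0.22 0.025 0.6" --pt "0.22 0.025 0.6" --yaw '[0,0,0,0,0,0,0,0,0]' --jaw '[0,0,0,0,0,0,0,0,0]'

```text
t: 6.52
eef_pos: [518.0, 42.6, 14.9]
tcp_rot: [-0.143, 1.557, 3.112]
ft_force: [-15.9, -6.4, 1.3]
opening: 0.499
```

```bash
python3 - <<'E'
from h import *
s,a=st(); o=snap("d")
im=cv2.imread("pics/d_scene.png")[130:330,170:430]; cv2.imwrite("pics/d_crop.png",cv2.resize(im,None,fx=3,fy=3,interpolation=cv2.INTER_CUBIC))
E
```

```text
t 6.53 tcp [518.   42.6  14.9] board [-142.6  -19.9] jawdir 96.4 toolx [-0.014  0.    -1.   ] F [-15.9  -6.4   1.3] open 0.5 q [-0.05  0.65  1.98 -0.    0.53  1.41]
```

View pics/d_crop.png

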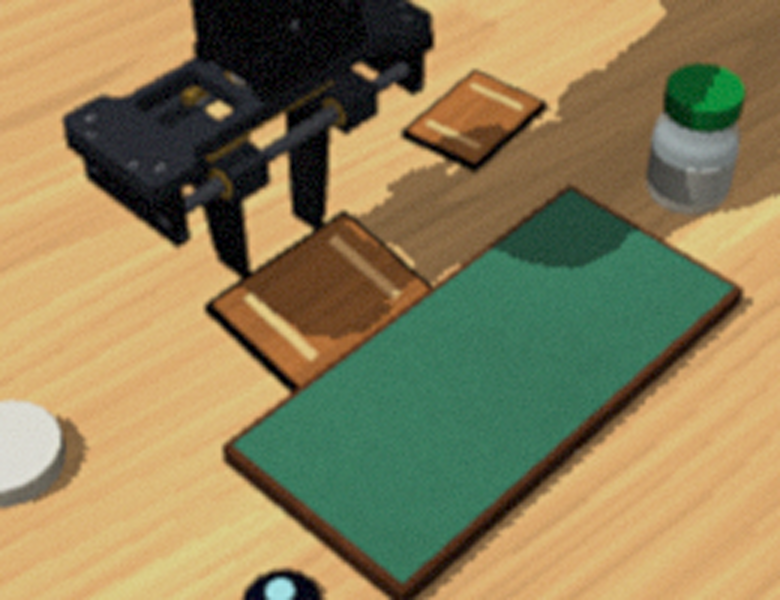

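```bash
python3 - <<'E'
from h import *
c=fix(env.read_camera("scene"))
for z in (8,22):
  for y in (-71,29): 
    p=b2w(-132,y); print(z,y,(proj(c,[[*p,z]])[0]-[170,130])*3)
E
```

```text
8 -71 [212.88992522 310.31419843]
8 29 [350.09837322 216.21514378]
22 -71 [210.06006064 291.51694982]
22 29 [349.26070728 197.39050359]
```

```bash
python3 - <<'E'
from h import *
c=cv2.imread("pics/c_scene.png")[185:275,220:330];d=cv2.imread("pics/d_scene.png")[185:275,220:330]
cv2.imwrite("pics/cmp.png",np.hstack([cv2.resize(np.clip(i*1.6,0,255).astype(np.uint8),(399,330),interpolation=cv2.INTER_CUBIC) for i in (c,d)]))
E
```

```text
(no output)
```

View pics/cmp.png

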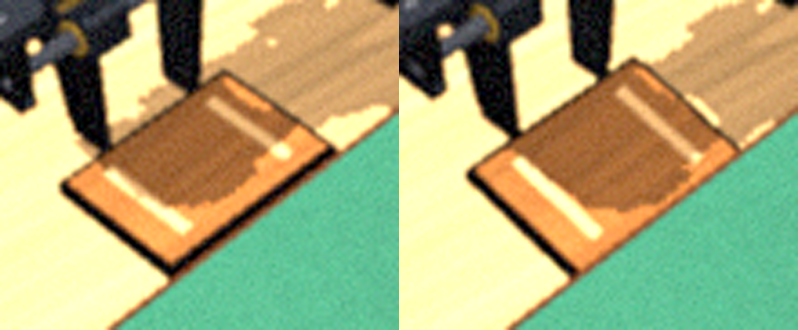

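Compared with the flat view, the near corners rose about 6 px at the contact position, roughly 13 mm. So the panel is tipping with the fingers and not slipping. Next I follow the arc.

Emit:
apply_moves --pt "0.18 0.02 0.1" --pt "0.2 0.022 0.2" --pt "0.22 0.025 0.3" --pt "0.25 0.028 0.42" --pt "0.28 0.03 0.54" --pt "0.32 0.036 0.66" --pt "0.36 0.04 0.77" --pt "0.41 0.046 0.88" --pt "0.46 0.052 0.99" --pt "0.52 0.06 1.09" --pt "0.59 0.067 1.19" --pt "0.66 0.075 1.29" --pt "0.73 0.082 1.39" --pt "0.8 0.09 1.48" --pt "0.8 0.09 1.48" --yaw '[0,0,0,0,0,0,0,0,0,0,0,0,0,0,0]' --jaw '[0,0,0,0,0,0,0,0,0,0,0,0,0,0,0]'

```text
t: 8.55
eef_pos: [535.4, 44.8, 52.0]
tcp_rot: [-0.122, 1.551, 3.133]
ft_force: [-12.6, -2.4, 12.5]
opening: 0.496
```

```bash
python3 - <<'E'
from h import *
s,a=st(); o=snap("e")
im=cv2.imread("pics/e_scene.png")[130:330,170:430]; cv2.imwrite("pics/e_crop.png",cv2.resize(im,None,fx=3,fy=3,interpolation=cv2.INTER_CUBIC))
E
```

```text
t 8.55 tcp [535.4  44.8  52. ] board [-125.2  -19.6] jawdir 96.5 toolx [-0.02  0.   -1.  ] F [-12.6  -2.4  12.5] open 0.5 q [-0.04  0.6   1.91 -0.    0.65  1.42]
```

View pics/e_crop.png

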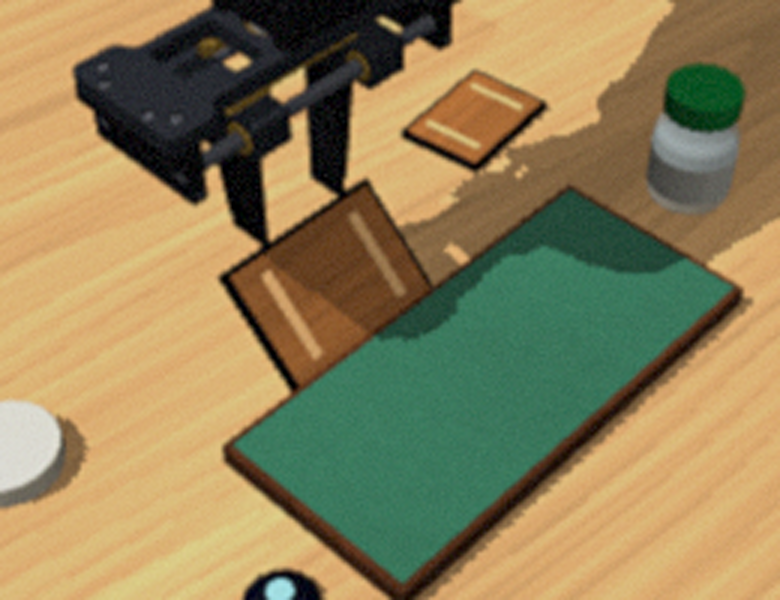

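The panel is tipped about 45°, square to the board and held by both fingers. I continue to just short of vertical.

Emit:
apply_moves --pt "0.18 0.02 0.1" --pt "0.27 0.03 0.19" --pt "0.36 0.04 0.27" --pt "0.45 0.05 0.34" --pt "0.55 0.06 0.41" --pt "0.65 0.073 0.48" --pt "0.75 0.085 0.54" --pt "0.86 0.097 0.59" --pt "0.97 0.11 0.64" --pt "1.08 0.12 0.68" --pt "1.19 0.135 0.72" --pt "1.3 0.147 0.75" --pt "1.42 0.16 0.78" --pt "1.54 0.174 0.8" --pt "1.66 0.188 0.8" --pt "1.76 0.2 0.8" --pt "1.76 0.2 0.8" --yaw '[0,0,0,0,0,0,0,0,0,0,0,0,0,0,0,0,0]' --jaw '[0,0,0,0,0,0,0,0,0,0,0,0,0,0,0,0,0]'

```text
t: 10.78
eef_pos: [579.9, 49.9, 72.2]
tcp_rot: [-0.123, 1.552, 3.132]
ft_force: [-0.9, 0.4, 7.4]
opening: 0.501
```

```bash
python3 - <<'E'
from h import *
s,a=st(); o=snap("f")
im=cv2.imread("pics/f_scene.png")[130:330,170:430]; cv2.imwrite("pics/f_crop.png",cv2.resize(im,None,fx=3,fy=3,interpolation=cv2.INTER_CUBIC))
E
```

```text
t 10.78 tcp [579.9  49.9  72.2] board [-80.3 -19.6] jawdir 96.5 toolx [-0.019  0.    -1.   ] F [-0.9  0.4  7.4] open 0.5 q [-0.03  0.61  1.79 -0.    0.76  1.43]
```

View pics/f_crop.png

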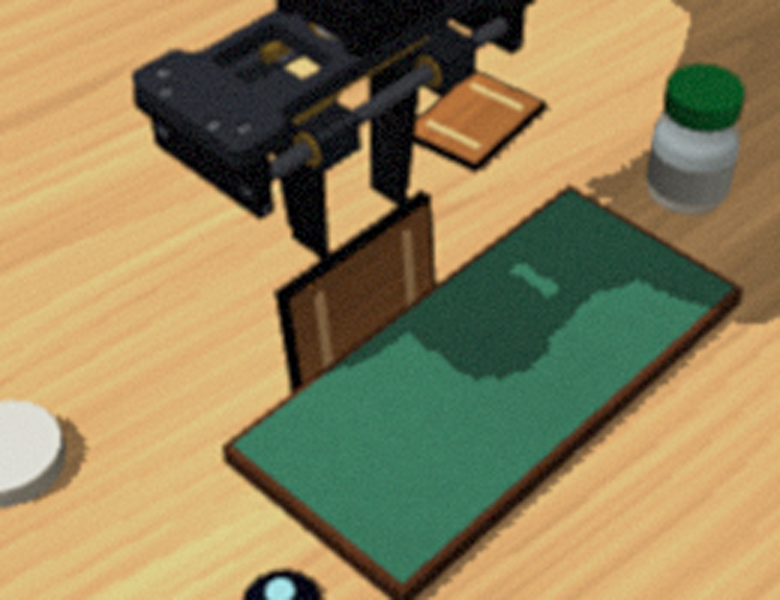

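```bash
python3 - <<'E'
from h import *
c=fix(env.read_camera("scene"))
for th in (75,80,85,90,95):
  t=np.radians(th); r=[]
  for y in (-75,25):
    for (x,z) in ((-60-72*np.cos(t),72*np.sin(t)+8*np.cos(t)),(-60-8*np.sin(t)-72*np.cos(t),72*np.sin(t))):
      r.append(((proj(c,[[*b2w(x,y),z]])[0]-[170,130])*3).round(0))
  print(th,*r)
E
```

```text
75 [267. 278.] [256. 273.] [415. 177.] [404. 173.]
80 [276. 284.] [265. 278.] [423. 182.] [412. 176.]
85 [285. 290.] [274. 283.] [432. 187.] [421. 181.]
90 [294. 298.] [283. 289.] [442. 193.] [430. 186.]
95 [304. 306.] [292. 296.] [451. 201.] [439. 192.]
```

```bash
python3 - <<'E'
from h import *
c=fix(env.read_camera("scene"))
for x,z in ((-60,72),(-60,14),(-60,0),(-68,72),(-68,0),(-60,66)): print(x,z,((proj(c,[[*b2w(x,y),z] for y in (-75,25)])-[170,130])*3).round(0).tolist())
p=cv2.imread("pics/f_scene.png")[185:265,250:330]
cv2.imwrite("pics/f2.png",cv2.resize(np.clip(p*1.8,0,255).astype(np.uint8),(600,600),interpolation=cv2.INTER_CUBIC))
E
```

```text
-60 72 [[294.0, 298.0], [442.0, 193.0]]
-60 14 [[302.0, 379.0], [440.0, 276.0]]
-60 0 [[303.0, 398.0], [440.0, 294.0]]
-68 72 [[283.0, 289.0], [430.0, 186.0]]
-68 0 [[292.0, 389.0], [429.0, 287.0]]
-60 66 [[295.0, 306.0], [441.0, 202.0]]
```

View pics/f2.png

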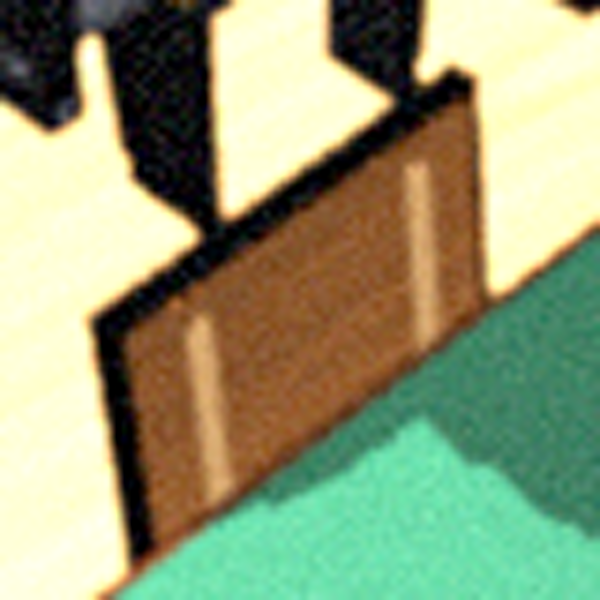

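The slopes of the panel edges put it at about 86°, past the balance angle of about 84°, so it will settle against the board. I back off a little, lower the tips to mid-height, and push it over.

Emit:
apply_moves --pt "0 0 0.06" --pt "-0.15 -0.017 0.06" --pt "-0.25 -0.028 -0.1" --pt "-0.25 -0.028 -0.4" --pt "-0.25 -0.028 -0.7" --pt "-0.25 -0.028 -1.0" --pt "-0.1 -0.011 -1.0" --pt "0.0 0 -1.0" --yaw '[0,0,0,0,0,0,0,0]' --jaw '[0,0,0,0,0,0,0,0]'

```text
t: 11.98
eef_pos: [580.2, 49.9, 47.3]
tcp_rot: [-0.122, 1.552, 3.133]
ft_force: [-0.5, -0.1, 0.3]
opening: 0.503
```

```bash
python3 - <<'E'
from h import *
s,a=st(); o=snap("g")
im=cv2.imread("pics/g_scene.png")[130:330,170:430]; cv2.imwrite("pics/g_crop.png",cv2.resize(im,None,fx=3,fy=3,interpolation=cv2.INTER_CUBIC))
E
```

```text
t 11.97 tcp [580.2  49.9  47.3] board [-80.  -19.7] jawdir 96.5 toolx [-0.018  0.    -1.   ] F [-0.5 -0.1  0.3] open 0.5 q [-0.03  0.65  1.8  -0.    0.71  1.43]
```

View pics/g_crop.png

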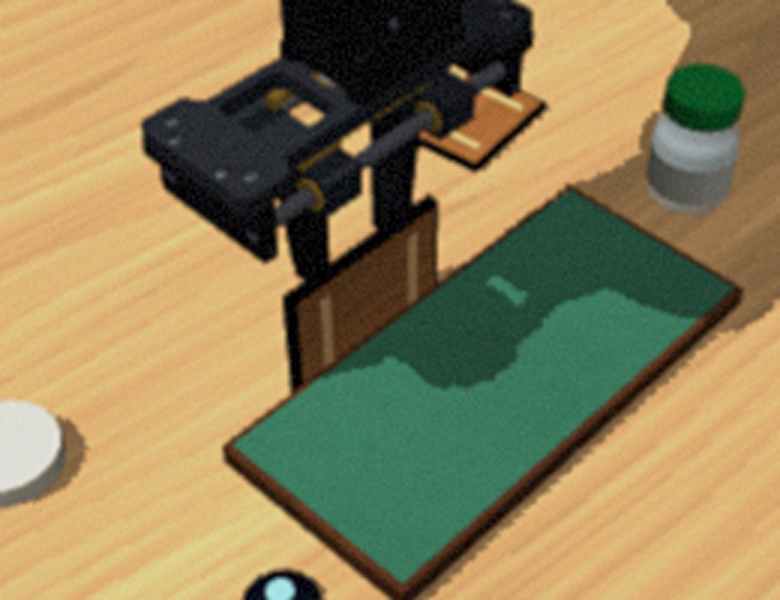

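The panel stands upright against the board front, with the fingers behind it at mid-height. I push it over.

Emit:
apply_moves --pt "0.1 0.011 0" --pt "0.2 0.023 0" --pt "0.3 0.034 0" --pt "0.4 0.045 0" --pt "0.5 0.057 0" --pt "0.6 0.068 0" --pt "0.7 0.08 0" --pt "0.8 0.09 0" --pt "0.9 0.1 0" --pt "1.0 0.113 0" --pt "1.1 0.125 0" --pt "1.1 0.125 0" --pt "1.1 0.125 0" --yaw '[0,0,0,0,0,0,0,0,0,0,0,0,0]' --jaw '[0,0,0,0,0,0,0,0,0,0,0,0,0]'

```text
t: 13.7
eef_pos: [607.7, 53.0, 47.4]
tcp_rot: [-0.123, 1.553, 3.132]
ft_force: [0.4, -0.7, -0.5]
opening: 0.499
```

```bash
python3 - <<'E'
from h import *
s,a=st(); o=snap("i")
im=cv2.imread("pics/i_scene.png")[130:330,170:430]; cv2.imwrite("pics/i_crop.png",cv2.resize(im,None,fx=3,fy=3,interpolation=cv2.INTER_CUBIC))
E
```

```text
t 13.7 tcp [607.7  53.   47.4] board [-52.3 -19.7] jawdir 96.5 toolx [-0.018  0.    -1.   ] F [ 0.4 -0.7 -0.5] open 0.5 q [-0.02  0.68  1.73 -0.    0.75  1.44]
```

View pics/i_crop.png

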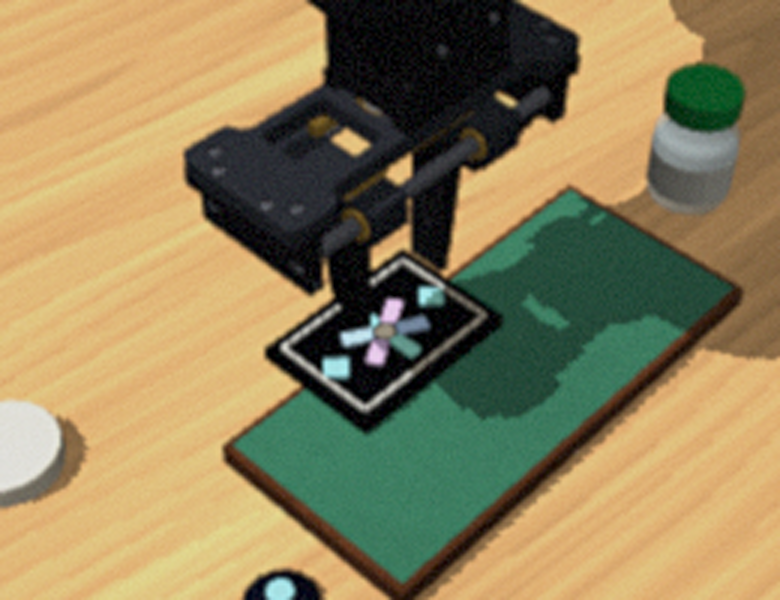

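The panel now lies pearl side up on the board, square and overhanging the front. I retreat, lower the tips to just above board-top height, and approach the near side.

Emit:
apply_moves --pt "-0.4 -0.045 0.1" --pt "-0.8 -0.09 0.1" --pt "-1.2 -0.136 0.1" --pt "-1.6 -0.18 0.1" --pt "-2.0 -0.227 0" --pt "-2.2 -0.25 -0.3" --pt "-2.2 -0.25 -0.7" --pt "-2.2 -0.25 -1.1" --pt "-2.2 -0.25 -1.18" --pt "-2.2 -0.25 -1.18" --pt "-2.2 -0.25 -1.18" --yaw '[0,0,0,0,0,0,0,0,0,0,0]' --jaw '[0,0,0,0,0,0,0,0,0,0,0]'

```text
t: 15.18
eef_pos: [552.9, 46.8, 18.1]
tcp_rot: [-0.121, 1.553, 3.134]
ft_force: [-0.6, 0.4, -0.1]
opening: 0.5
```

```bash
python3 - <<'E'
from h import *
s,a=st(); o=snap("j")
im=cv2.imread("pics/j_scene.png")[130:330,170:430]; cv2.imwrite("pics/j_crop.png",cv2.resize(im,None,fx=3,fy=3,interpolation=cv2.INTER_CUBIC))
E
```

```text
t 15.18 tcp [552.9  46.8  18.1] board [-107.5  -19.7] jawdir 96.5 toolx [-0.018  0.    -1.   ] F [-0.6  0.4 -0.1] open 0.5 q [-0.03  0.67  1.89 -0.    0.6   1.42]
```

View pics/j_crop.png

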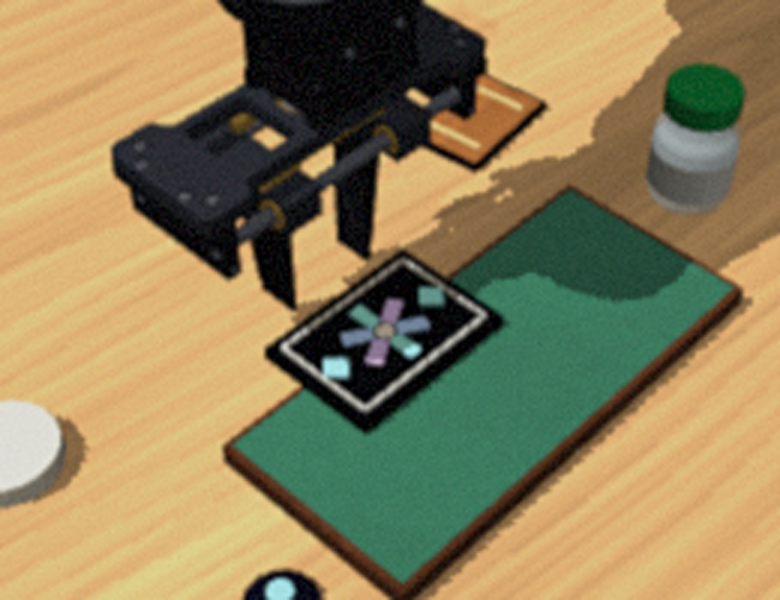

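Emit:
apply_moves --pt "0.3 0.034 -0.02" --pt "0.5 0.057 -0.02" --pt "0.65 0.074 -0.02" --pt "0.8 0.09 -0.02" --pt "0.95 0.108 -0.02" --pt "1.1 0.125 -0.02" --pt "1.25 0.142 -0.02" --pt "1.4 0.16 -0.02" --pt "1.55 0.176 -0.02" --pt "1.7 0.193 -0.02" --pt "1.85 0.21 -0.02" --pt "2.0 0.227 -0.02" --pt "2.15 0.244 -0.02" --pt "2.25 0.256 -0.02" --pt "2.33 0.265 -0.02" --pt "2.4 0.273 -0.02" --pt "2.4 0.273 -0.02" --pt "2.4 0.273 -0.02" --yaw '[0,0,0,0,0,0,0,0,0,0,0,0,0,0,0,0,0,0]' --jaw '[0,0,0,0,0,0,0,0,0,0,0,0,0,0,0,0,0,0]'

```text
t: 17.52
eef_pos: [612.9, 53.6, 17.7]
tcp_rot: [-0.123, 1.553, 3.132]
ft_force: [-0.1, -0.1, -0.9]
opening: 0.504
```

```bash
python3 - <<'E'
from h import *
s,a=st(); o=snap("k")
im=cv2.imread("pics/k_scene.png")[130:330,170:430]; cv2.imwrite("pics/k_crop.png",cv2.resize(im,None,fx=3,fy=3,interpolation=cv2.INTER_CUBIC))
E
```

```text
t 17.52 tcp [612.9  53.6  17.7] board [-47.2 -19.7] jawdir 96.5 toolx [-0.018  0.    -1.   ] F [-0.1 -0.1 -0.9] open 0.5 q [-0.02  0.73  1.73 -0.    0.7   1.44]
```

View pics/k_crop.png

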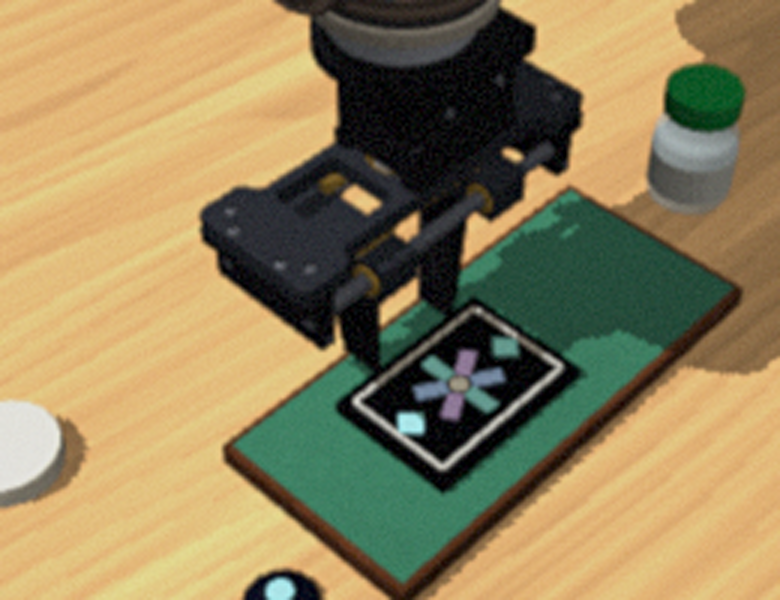

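The panel lies centred on the board. I back off, lift, and retreat to check from above.

Emit:
apply_moves --pt "-0.3 -0.034 0" --pt "-0.6 -0.07 0.2" --pt "-1.0 -0.11 1" --pt "-1.5 -0.17 2" --pt "-2.0 -0.5 3" --pt "-2.6 -2 4" --pt "-3.2 -4 5" --pt "-4 -6 6" --pt "-4.6 -8 6" --pt "-5.2 -10 6" --pt "-6 -12 6" --pt "-6 -14 6" --pt "-6 -14 6" --pt "-6 -14 6" --yaw '[0,0,0,0,0,0,0,0,0,0,0,0,0,0]' --jaw '[0,0,0,0,0,0,0,0,0,0,0,0,0,0]'

```text
t: 19.38
eef_pos: [462.3, -295.9, 167.7]
tcp_rot: [-0.147, 1.553, 3.108]
ft_force: [0.7, 0.2, -0.0]
opening: 0.5
```

```bash
python3 - <<'E'
from h import *
s,a=st(); o=snap("l")
for n,(x,y,w,h) in (("top",(225,195,135,70)),("scene",(278,220,90,80))):
    c=fix(o[n]); im=cv2.imread(f"pics/l_{n}.png"); v=cv2.cvtColor(im,cv2.COLOR_BGR2HSV)
    m=cv2.inRange(im.max(axis=2),0,40); mm=np.zeros_like(m); mm[y:y+h,x:x+w]=m[y:y+h,x:x+w]
    mm=cv2.morphologyEx(mm,cv2.MORPH_OPEN,np.ones((3,3)))
    q,_=quad(mm); P=ray(c,q,20); print(n,q.tolist(),w2b(P).round(1).tolist())
E
```

```text
t 19.38 tcp [ 462.3 -295.9  167.7] board [-236.3 -349.9] jawdir 96.5 toolx [-0.018  0.001 -1.   ] F [ 0.7  0.2 -0. ] open 0.5 q [-0.68  0.44  1.79 -0.01  0.92  0.78]
top [[306.0, 205.0], [314.0, 238.0], [288.0, 240.0], [284.0, 207.0]] [[26.3, -23.1], [-25.9, -29.1], [-24.4, 9.9], [27.0, 10.4]]
scene [[362.0, 253.0], [319.0, 292.0], [282.0, 267.0], [284.0, 262.0]] [[36.6, 19.6], [39.1, -76.5], [-29.5, -80.6], [-34.2, -72.1]]
```

View pics/l_top.png

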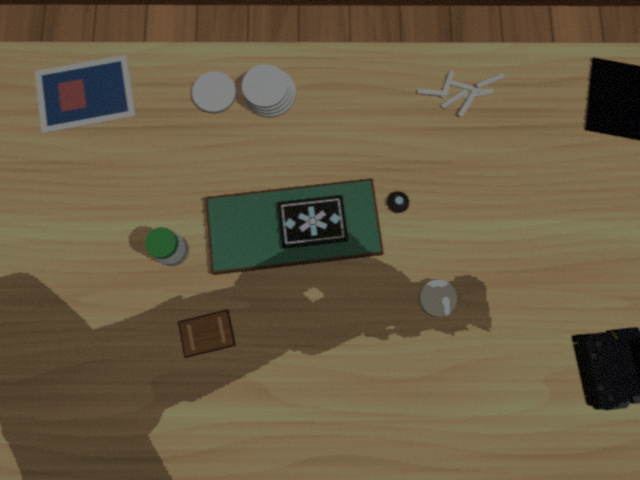

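View pics/l_scene.png

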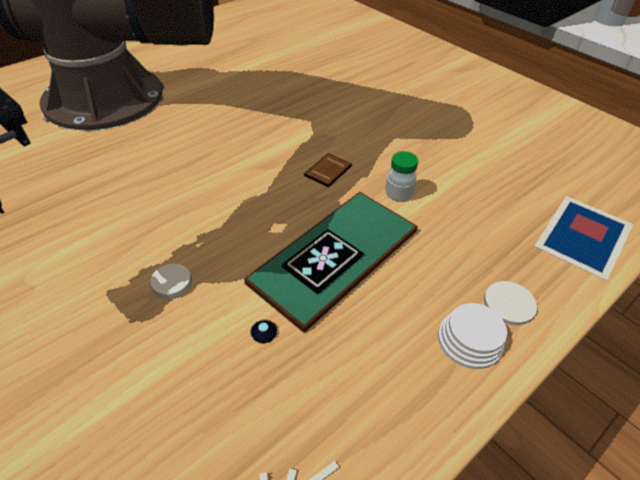

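The top view shows the panel pearl up at corners about (278,203), (343,197), (347,243) and (282,248), with green visible on all four sides. The jar, disc and brooch sit at the same pixels as at the start. The arm is clear, so I hand in.

```bash
python3 - <<'E'
from h import *
c=fix(env.read_camera("top"))
print(w2b(ray(c,[[278,203],[343,197],[347,243],[282,248]],22)).round(1).tolist())
print(env.job_done())
E
```

```text
[[33.7, 18.8], [31.8, -80.3], [-39.5, -77.1], [-35.8, 20.0]]
the job is handed in; nothing more can be done
None
```

The job is handed in at about 19.5 s. The panel lies flat and wholly on the board, pearl side up. I pushed it square against the board's front edge with the half-open fingertips, then tipped it up by pressing and raising until it stood upright. I tipped it over onto the board and slid it on until it was clear of the front edge. It was never gripped or lifted off.

- **Final position:** the corners read from the top picture, in the board's own axes, are x -40 to +34 mm and y -80 to +20 mm. The board spans ±60 by ±130 mm, so the margins are at least about 20 mm on every side.
- **Other objects:** the jar, shell disc, brooch and smaller look-alike panel sit at the same pixels as at the start. The arm is clear of everything. The highest force I read was about 18 N, during the tipping.
- **Check that disagreed:** the automatic dark-colour mask for the final corners failed. In the top view it caught only the black inside the pearl border, and in the scene view it gave a broken outline. The corners above were therefore read by eye; both final pictures show the panel well inside the board.

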